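Load the sample cassette under the reader's spring cover

ROBOT

A 6-joint arm with a two-finger parallel gripper is mounted at the origin on the work surface. World frame = base frame: x ahead of the robot, y to its left, z up, the work surface at z = 0. Lengths are in m, angles in rad, forces in N, time in s.
With the tool pointing down it reaches from about 0.275 to 0.775 m from the base axis. Payload 14.6 kg.
Tool frame: the origin (TCP) lies on the centre line of the jaws, within the pads' length; the fingertips stand 22 mm ahead of it and the grasp point (between the pads) lies 3 mm ahead of it; z points along the fingers, y is the line along which they close (so a half turn about z gives the same grasp; the last joint's range is limited). The gripper opens to 85 mm and grips with 20 to 120 N. Pads are 22 mm wide; open, the fingers measure 114 mm over their backs; the gripper's body (76 mm by 85 mm) begins 54 mm behind the grasp point. The pads swing forward as they close: fully open they stand 13 mm farther back than shut.
Start: joints at [-1.299, 0.263, -0.048, 1.259, 0, 1.415], TCP at [0.217, -0.478, 0.225] pointing down, gripper open.
Joint ranges: [-2.65, 2.65], [-0.89, 1.7], [-1.18, 1.37], [-2.13, 2.11], [-1.35, 1.29], [-3.14, 3.14]. Speed limits (rad/s): [1.89, 1.89, 2.57, 2.79, 3.14, 3.14].

INTERFACE

Orientations are given as [roll, pitch, yaw] about the fixed x, y, z axes, in that order (R = Rz(yaw) Ry(pitch) Rx(roll)).
In Python, from cell import manip, eyes, telemetry, job_done gives the robot as it stands (manip), with the cameras (eyes), the job as plain functions and the readings (telemetry).
- The arm moves only by the shell command python3 inch.py 'ROWS' [OPENING] [FORCE]. ROWS is a JSON list that holds a single list of rows (three levels of brackets), with 1 to 20 rows, each of 6 numbers: dx, dy, dz in normalised numbers (1 is 0.8 m), then a rotation vector rx, ry, rz in parts of the range, where 1.0 means 360 degrees; each row is the pose to reach, as a shift and turn from the pose commanded when the command began, along the tool's axes at that moment; what a row does not reach only later rows make up. A row lasts 1/12 s, in which the tool goes at most 0.0417 m and 0.125 rad, less where a joint would pass 70% of its speed; a pose out of reach is approached as far as the arm can. OPENING is the finger opening in m, set as the command begins (- or left out keeps the last). The fingers move at their own pace and stop on an object; FORCE is the grip in N (left out, the last holds). Time passes only in rows, so rows that do not move let the fingers close. It prints the time, the measured TCP pose, the force, the opening and the grip force at its end. Shift and turn numbers lie between -1 and 1, and a call with a number outside is refused. Input that does not fit is refused with a message, and nothing moves.
- telemetry.observe(): the state, without advancing time (a new reading comes with each control period).
- eyes.capture(name): name is "scene" or "top" or "wrist"; returns a dict with "image" (480x640x3 uint8, red, green, blue), "z_map" (480x640 float32, m along the optical axis (not along the pixel's ray), 0 where there is no reading), "fx", "fy", "cx", "cy" (pixels), "origin" and "orientation" of the camera in the world. Camera axes: x right, y down, z forward; pixel columns grow to the right and rows downward; lengths in m; the calibration is good to about 2 mm. A picture is of the moment at which its call begins.
- job_done(): hands the job in; it is judged then, once.
The state is a dict: "time_s": time; "q": joint angles; "qd": joint speeds; "joint_efforts": joint torques, N m; "position": TCP position; "ee_rot": TCP orientation; "contact_force": force on the tool from outside, world axes, zero at the start; "wrist_torque": the same for the moment, N m; "width": finger opening in m; "gripper_force": force on a finger pad.
Only numpy, scipy, OpenCV 4.12 (cv2) and the standard library are available. Lean on these libraries where they do the work, as an engineer would, in place of code of your own. Each camera call takes 0.05 s, during which the arm holds its last target. There are 200 camera calls.

TASK

Press down the long plate beside the reader's lane with one fingertip so that the spring-closed cover flap swings up, and keep it open while the other fingertip pushes the sample cassette along the lane, by its upright tab, under the flap until it is fully home in the bay. Then let go so that the flap shuts in front of the cassette's block, and move clear. Only press and push: do not grip, lift or tip the cassette, and leave the other things on the bench where they are.

Things in the scene. Friction and masses are not known exactly. Their poses are not given: they have to be found in the camera images.
- reader: Fixed benchtop reader. Origin on the table (z 0) at the bay's mouth, midway across the lane; x = loading direction into the bay, y left of it, z up. Reader x, y, z below are mm in this frame. Dark base plate x -170 to 100, y -45 to 120, top at z 6; the cassette slides on it between rails 8 mm high, 64 mm apart from x -155 to -45, narrowing to 48 mm at x 0. Low housing (z 60) behind.
- bay_stop (a point): Foot of the bay's rear wall, reader x 67, y 0, z 6: the cassette's front stops here. The bay runs from the mouth (x 0) to this wall, 48 mm wide, walls up to z 40.
- flap (a joint): Flap angle (rad): 0 shut, 0.6 fully open at its stop. Rigid aluminium rocker on a hinge parallel to reader x (see flap_hinge): cover with hanging skirt on the lane side, press plate on the other. Pressing the plate down lifts cover and skirt; the cassette passes from 0.36 on. A spring shuts it: 35 mm from the hinge about 2.5 N starts it, about 6 N holds it fully open; let go, it falls shut.
- flap_hinge (a point): Point on the flap's hinge line, which runs along reader x at y 54, z 46; this point is at x 0. The cover over the bay spans x 0 to 80, y -28 to 54, at z 46 when shut.
- press_plate (a point): Point on the top face of the flap's press plate, at reader x -100, y 89, z 36 when shut (35 mm sideways of the hinge); at 0.5 rad it is at y 80, z 20. The plate is a flat strip 4 mm thick, 12 to 50 mm sideways of the hinge (y 66 to 104), clear to be pressed anywhere from x -170 to -30; a fingertip can slide along it in x while pressing.
- skirt (a point): Middle of the lower edge of the flap's skirt, outer face: reader x 0, y -1, z 17 when shut, 11 mm above the base plate. Skirt 4 mm thick, y -27 to 25; shut, it blocks the cassette's block and cannot swing inward, but it clears the low tail. It swings up and sideways with the flap.
- cassette: Loose white plastic sample cassette, about 120 g, lying in the lane before the bay, roughly in line with it. Origin: centre of the underside of its block; x towards its leading end, z up. Block 56 (x) by 44 by 22 mm high, round windows on top. Behind it a low tail, 24 mm wide, 8 high, from x -28 to -70, ends in the upright tab. Fully home, the origin is at reader x 39, front on the stop.
- tab (a point): Middle of the rear face of the cassette's upright tab (cassette x -78, z 22): push here. Tab 30 mm wide, 45 mm high, 8 mm thick. Fully home this face is at reader x -39, and the flap can shut between tab and block, over the low tail.
- vial: Small capped vial, 28 mm wide, 55 mm high, standing on the table to the right of the reader's lane; bystander. Origin: centre of its base.
- reagent: Small bottle with a black cap, 44 mm wide, 75 mm high, to the left of the reader; bystander. Origin: centre of its base.
- jar: Clear wide jar with a screw lid, 80 mm wide, 130 mm high; bystander. Origin: centre of its base.
- mortar: White ceramic mortar, 110 mm wide, 55 mm high, with its pestle leaning out to 108 mm; bystander. Origin: centre of its base.
- tuberack: Rack with capped tubes, 200 by 80 mm, 100 mm high; bystander. Origin: centre of its underside.
- calculator: Desk calculator, 150 by 100 mm, 19 mm high; bystander. Origin: centre of its underside.

How it is judged:
On the way, in this order (a step that is already met when the one before it is completed fails the run):
1. the flap is held open (beyond 0.36 rad) while the cassette is still outside the bay (value of joint flap above 0.36 rad and x of cassette in the frame of reader below -0.02 m), for 0.1 s.
2. the cassette is home (within 6 mm of the stop) with the flap still held open (beyond 0.25 rad) (value of joint flap above 0.25 rad and x of cassette in the frame of reader above 0.033 m), for 0.2 s.
At the end, for the whole second after the job is handed in: The cassette lies flat and at rest in the bay, its front within 6 mm of the rear wall, and the flap has shut (below 0.06 rad) (x of cassette in the frame of reader between 0.033 and 0.043 m and y of cassette in the frame of reader between -0.006 and 0.006 m and z of cassette in the frame of reader below 0.01 m and angle between the x axis of cassette and the x axis of reader, either way round below 0.12 rad and angle between cassette's own z axis and vertical below 0.08 rad and value of joint flap below 0.06 rad and linear speed of cassette below 0.02 m/s); the robot touches nothing.
It fails at once if the cassette is lifted (more than 12 mm off the base plate) (z of cassette in the frame of reader above 0.018 m).
It fails at once if the cassette is tipped (more than 0.3 rad) (angle between cassette's own z axis and vertical above 0.3 rad).
It fails at once if another thing on the bench is moved more than 25 mm (distance of any of vial, reagent, jar, mortar, tuberack, calculator from where it was at the start of the episode above 0.025 m).
It also fails if it takes over 38 s, if anything falls off the work surface, if the arm or the gripper's body presses on something with over 40 N, if the wrist force passes 120 N, or if a joint passes its speed limit or range.

## Working session

There is one attempt and no reset: what is moved stays moved. The work goes in short steps, Python scripts to look and compute and a shell command to move; the robot and the scene stay as the last step left them, time stands still between calls to the robot, and variables do not carry over. Pictures are saved under pics/ and viewed, at most 10 in all, crops included, and the job is handed in when it is done.

```bash
ls; mkdir -p pics
cat > h.py <<'E'
import numpy as np,cv2
from cell import manip, eyes, telemetry, job_done
def cap(n,save=None):
    c=eyes.capture(n)
    if save: cv2.imwrite('pics/'+save,cv2.cvtColor(c['image'],cv2.COLOR_RGB2BGR))
    return c
E
python3 - <<'E'
from h import *
for n in('scene','top'):
    c=cap(n,n+'1.png'); print(n,c['fx'],c['cx'],c['cy'],c['origin'],c['orientation'])
    np.savez(n+'1.npz',**c)
print(telemetry.observe())
E
```

```text
cell.py
inch.py
pics
scene 498.61272363532555 322.988439983807 236.54542934770996 [ 1.41863889 -0.06382504  0.76621469] [-2.24281256e+00  9.99460900e-04  1.50469232e+00]
top 564.6208612728329 320.2716220110938 242.94552720048736 [0.38937572 0.01652573 1.54493385] [-3.04486544 -0.0217728  -1.54429078]
{'time_s': 0.1, 'q': array([-1.29932544e+00,  2.63490647e-01, -4.88709610e-02,  1.25940917e+00,
       -1.89295886e-05,  1.41547874e+00]), 'qd': array([ 4.94219303e-04, -2.40828996e-04,  1.04491531e-03, -5.72788032e-04,
       -3.49899843e-05,  7.04608584e-04]), 'joint_efforts': array([ 3.56227916e-03, -6.38578248e+01,  3.85062826e+01,  9.92813904e-03,
       -5.34889722e-06, -9.05734794e-06]), 'position': array([ 0.21723561, -0.47766562,  0.22426605]), 'ee_rot': array([-3.14062700e+00, -1.32040671e-04,  4.26788420e-01]), 'contact_force': array([ 0.9545022 , -0.31873067,  0.18716533]), 'wrist_torque': array([ 0.01841345, -0.02460373, -0.05133367]), 'gripper_force': 0.0, 'width': 0.08529462366889844}
```

View pics/top1.png

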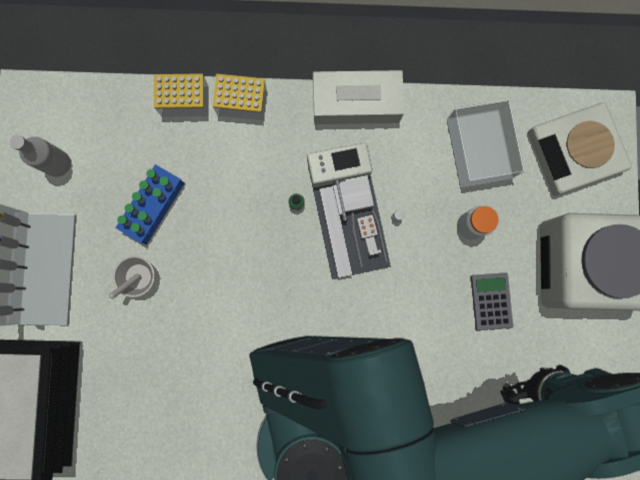

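View pics/scene1.png

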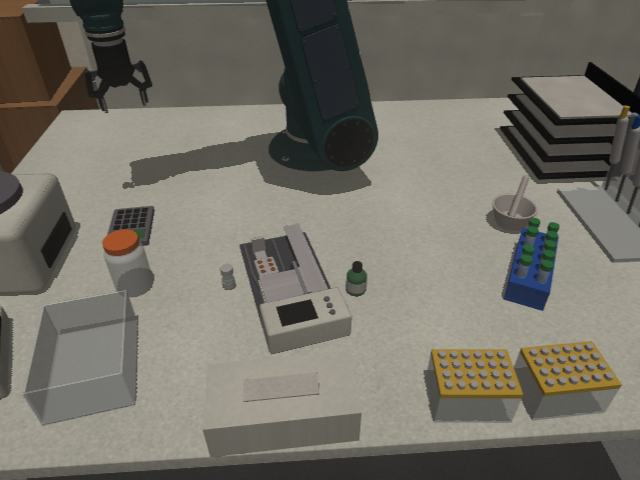

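The top view shows the reader, yawed slightly, with its dark base's near corners at about (331,278) and (389,268). The press plate is the long white strip on the left, x 320–350. The cassette has its block at (367,226) and tab at (374,246), the vial is at (397,217) and the reagent bottle at (297,202). The scene view agrees, with the cassette at (265,262) and the flap strip at (305,245).

```bash
cat >> h.py <<'E'
from scipy.spatial.transform import Rotation as Ro
def Rc(c): return Ro.from_euler('xyz',c['orientation']).as_matrix()
def ray(c,u,v,z):
    d=Rc(c)@np.array([(u-c['cx'])/c['fx'],(v-c['cy'])/c['fy'],1]); o=np.array(c['origin'])
    return o+d*(z-o[2])/d[2]
def cloud(c):
    v,u=np.mgrid[:480,:640]; z=c['z_map']
    P=np.stack([(u-c['cx'])/c['fx']*z,(v-c['cy'])/c['fy']*z,z],-1)
    return P@Rc(c).T+np.array(c['origin'])
E
python3 - <<'E'
from h import *
c=dict(np.load('top1.npz'))
A=ray(c,331,278,.006);B=ray(c,389,268,.006);print(A,B,np.linalg.norm(A-B), np.arctan2(*(A-B)[1::-1])-np.pi/2)
P=cloud(c)
for u,v in [(335,260),(345,270),(367,226),(374,246),(355,250),(300,300),(340,165),(355,195),(397,217)]: print(u,v,P[v,u].round(4))
cv2.imwrite('pics/topz.png',cv2.resize(cv2.cvtColor(c['image'][135:290,285:415],cv2.COLOR_RGB2BGR),None,fx=3.8,fy=3.8,interpolation=2))
E
```

```text
[ 0.44451056 -0.04477545  0.006     ] [ 0.47613801 -0.20275078  0.006     ] 0.16111021073278134 0.19759266740060966
335 260 [ 0.492  -0.0532  0.0347]
345 270 [ 0.4657 -0.0804  0.0381]
367 226 [ 0.5867 -0.1377  0.0318]
374 246 [ 0.5345 -0.1595  0.0154]
355 250 [ 0.5228 -0.1086  0.0071]
300 300 [0.3827 0.0379 0.0015]
340 165 [ 0.7456 -0.0593  0.0602]
355 195 [ 0.6672 -0.102   0.0505]
397 217 [ 0.6102 -0.2151  0.0553]
```

View pics/topz.png

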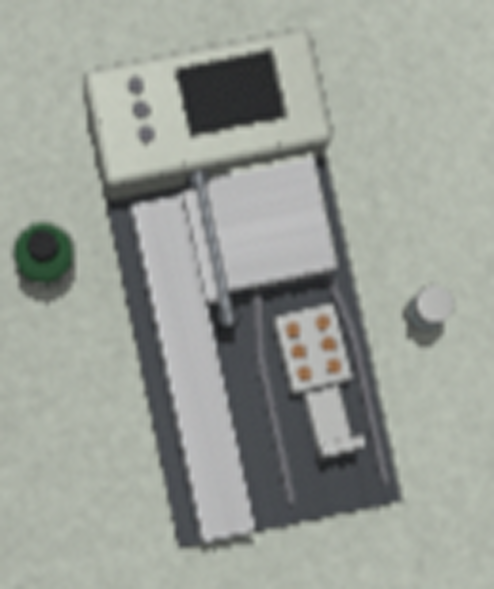

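```bash
cat >> h.py <<'E'
def to(target,yaw):
    s=telemetry.observe(); R=Ro.from_euler('xyz',s['ee_rot'])
    G=Ro.from_euler('xyz',[np.pi,0,yaw])
    print('shift',R.inv().apply(np.array(target)-s['position']).round(4),'rot',(R.inv()*G).as_rotvec().round(4))
E
python3 - <<'E'
from h import *
to([.46,-.13,.32],.2)
c=dict(np.load('top1.npz')); P=cloud(c)
O=np.array([.635,-.1287]); R=Ro.from_euler('z',.1976).as_matrix()[:2,:2]
Q=P.copy(); Q[...,:2]=(P[...,:2]-O)@R
for u,v in [(297,202),(397,217)]: print(Q[v,u].round(3))
E
```

```text
shift [ 0.3649 -0.2161 -0.0955] rot [-0.001  -0.      0.2268]
[0.039 0.177 0.081]
[-0.041 -0.08   0.055]
```

Careful with the scale: shifts go in shares of 0.8 m and turns go in shares of 360 degrees. That gives: 0.365 m / 0.8 = 0.4563, 0.324 m / 0.8 = 0.405, 0.227 rad / 6.2832 = 0.0361.

```bash
python3 inch.py '[[[0.045,-0.0263,-0.025,0,0,0.0048],[0.09,-0.0525,-0.05,0,0,0.0095],[0.135,-0.0788,-0.075,0,0,0.0143],[0.18,-0.105,-0.1,0,0,0.0191],[0.225,-0.1313,-0.12,0,0,0.0239],[0.27,-0.1575,-0.12,0,0,0.0286],[0.315,-0.1838,-0.12,0,0,0.0334],[0.36,-0.21,-0.12,0,0,0.0361],[0.405,-0.2363,-0.12,0,0,0.0361],[0.4563,-0.27,-0.12,0,0,0.0361],[0.4563,-0.27,-0.12,0,0,0.0361],[0.4563,-0.27,-0.12,0,0,0.0361],[0.4563,-0.27,-0.12,0,0,0.0361]]]' 0.066
python3 - <<'E'
from h import *
c=cap('wrist','w1.png');np.savez('w1.npz',**c);print(c['fx'],c['origin'],c['orientation']);s=telemetry.observe();print(s['position'],s['ee_rot'],s['width'],s['time_s'])
E
```

```text
time_s: 1.18
position: [0.4606, -0.1291, 0.3203]
ee_rot: [-3.141, 0.001, 0.203]
contact_force: [0.7, 0.1, 0.6]
width: 0.0659
gripper_force: 0.0
333.632214336882 [ 0.54125938 -0.11239419  0.46952853] [ 2.81833238e+00  2.81883161e-04 -1.36799640e+00]
[ 0.46010079 -0.12997412  0.32042643] [-3.14140161e+00  6.41727721e-04  2.01084727e-01] 0.06630630791158003 1.2333
```

View pics/w1.png

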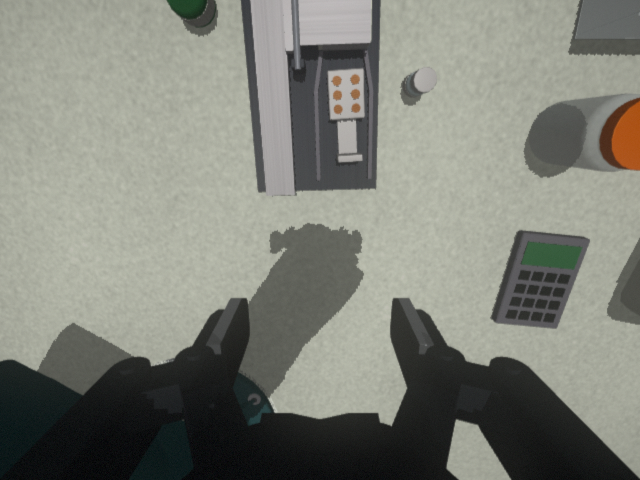

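The wrist view shows the base's near corners at (259,191) and (376,187), the press plate end at (282,193), the cassette block at 328–364 by 70–120, and the tab at (349,158). The vial is well to the right at (424,78).

```bash
cat >> h.py <<'E'
def orange(c,box):
    u0,u1,v0,v1=box; h=cv2.cvtColor(c['image'],cv2.COLOR_RGB2HSV)
    m=np.zeros((480,640),np.uint8); m[v0:v1,u0:u1]=cv2.inRange(h,(4,90,80),(25,255,255))[v0:v1,u0:u1]
    n,l,s,ce=cv2.connectedComponentsWithStats(m); return np.array([ce[i] for i in range(1,n) if s[i,4]>2])
def tri(c1,p1,c2,p2):
    def d(c,p):
        x=Rc(c)@np.array([(p[0]-c['cx'])/c['fx'],(p[1]-c['cy'])/c['fy'],1]); return x/np.linalg.norm(x)
    a,b=d(c1,p1),d(c2,p2); o1,o2=np.array(c1['origin']),np.array(c2['origin'])
    t=np.linalg.lstsq(np.c_[a,-b],o2-o1,rcond=None)[0]; return (o1+a*t[0]+o2+b*t[1])/2, np.linalg.norm(o1+a*t[0]-o2-b*t[1])
E
python3 - <<'E'
from h import *
c=dict(np.load('w1.npz'));t=dict(np.load('top1.npz'))
ow=orange(c,(320,372,60,125)); ot=orange(t,(355,382,210,242)); print(ow.round(1).tolist(),ot.round(1).tolist())
print('windows tri',tri(c,ow.mean(0),t,ot.mean(0)))
P=cloud(c)
# windows world
W=np.array([ray(c,*p,.028) for p in ow]); print(W.round(4))
# dark plate mask
h=cv2.cvtColor(c['image'],cv2.COLOR_RGB2HSV)
m=cv2.inRange(h,(0,0,0),(180,255,95)); m[215:]=0; m[:,:235]=0; m[:,390:]=0
R0=[]
for v in range(20,180,10):
    r=np.where(m[v])[0]; R0.append([v,r.min(),r.max()])
print(R0)
bot=[[u,np.where(m[:,u])[0].max()] for u in range(300,372,6)];print(bot)
right=np.array([ray(c,r[2]+.5,r[0],.006)[:2] for r in R0]);left=np.array([ray(c,r[1]-.5,r[0],.006)[:2] for r in R0[6:]])
bt=np.array([ray(c,u,v+.5,.006)[:2] for u,v in bot])
for n,L in(('right',right),('left',left),('bot',bt)):
    f=cv2.fitLine(L.astype(np.float32),cv2.DIST_HUBER,0,.001,.001).ravel(); print(n,f,np.arctan(f[1]/f[0]))
for u,v in [(349,158),(349,153),(346,140),(346,95),(282,180),(282,120),(300,110),(330,30)]: print(u,v,P[v,u].round(4))
E
```

```text
[[354.5, 78.9], [336.4, 80.3], [355.0, 93.6], [337.0, 94.7], [337.5, 108.7], [355.4, 107.5]] [[369.5, 219.5], [361.5, 221.5], [371.0, 225.3], [363.2, 227.2], [372.5, 231.0], [364.5, 233.0]]
windows tri (array([ 0.58337797, -0.13438105,  0.06048943]), np.float64(0.002307327137953659))
[[ 0.6061 -0.1419  0.028 ]
 [ 0.6002 -0.1209  0.028 ]
 [ 0.5905 -0.1463  0.028 ]
 [ 0.5848 -0.125   0.028 ]
 [ 0.5695 -0.1291  0.028 ]
 [ 0.5752 -0.1504  0.028 ]]
[[20, np.int64(243), np.int64(379)], [30, np.int64(244), np.int64(378)], [40, np.int64(244), np.int64(378)], [50, np.int64(246), np.int64(378)], [60, np.int64(247), np.int64(378)], [70, np.int64(248), np.int64(378)], [80, np.int64(249), np.int64(377)], [90, np.int64(249), np.int64(377)], [100, np.int64(250), np.int64(377)], [110, np.int64(251), np.int64(376)], [120, np.int64(252), np.int64(376)], [130, np.int64(253), np.int64(376)], [140, np.int64(254), np.int64(376)], [150, np.int64(255), np.int64(375)], [160, np.int64(256), np.int64(375)], [170, np.int64(257), np.int64(375)]]
[[300, np.int64(189)], [306, np.int64(189)], [312, np.int64(189)], [318, np.int64(189)], [324, np.int64(189)], [330, np.int64(188)], [336, np.int64(188)], [342, np.int64(188)], [348, np.int64(188)], [354, np.int64(188)], [360, np.int64(187)], [366, np.int64(187)]]
right [ 0.9734684   0.22882152  0.59116113 -0.1776814 ] 0.23086691
left [ 0.97157097  0.23674859  0.5280076  -0.02475696] 0.23901793
bot [ 0.23017274 -0.9731498   0.46784693 -0.14399308] -1.3385412
349 158 [ 0.5161 -0.1543  0.0502]
349 153 [ 0.5204 -0.1561  0.0174]
346 140 [ 0.5354 -0.1489  0.0131]
346 95 [ 0.5865 -0.1358  0.0297]
282 180 [ 0.4711 -0.0774  0.0368]
282 120 [ 0.5428 -0.0653  0.0367]
300 110 [ 0.5596 -0.0827  0.0052]
330 30 [ 0.6456 -0.1027  0.0462]
```

Run:
```python
from h import *
c=dict(np.load('w1.npz'));t=dict(np.load('top1.npz'));s=dict(np.load('scene1.npz'))
ow=orange(c,(320,372,60,125)); os_=orange(s,(250,285,252,280)); ot=orange(t,(355,382,210,242))
print(os_.round(1).tolist()); print('scene-wrist',tri(c,ow.mean(0),s,os_.mean(0)),'scene-top',tri(t,ot.mean(0),s,os_.mean(0)))
W=np.array([ray(t,*p,.028) for p in ot]);print('top windows',W.mean(0)); d=W[0]+W[1]-W[4]-W[5]; print(np.arctan2(d[1],d[0]))
h=cv2.cvtColor(t['image'],cv2.COLOR_RGB2HSV)
m=cv2.inRange(h,(0,0,0),(180,255,110)); k=np.zeros_like(m);k[135:285,300:393]=1;m*=k
def fit(n,L):
    f=cv2.fitLine(np.array(L,np.float32),cv2.DIST_HUBER,0,.001,.001).ravel(); print(n,f,np.arctan(f[1]/f[0]))
fit('right',[ray(t,np.where(m[v])[0].max()+.5,v,.006)[:2] for v in range(200,262,3)])
fit('left',[ray(t,np.where(m[v])[0].min()-.5,v,.006)[:2] for v in range(200,270,3)])
fit('bot',[ray(t,u,np.where(m[:,u])[0].max()+.5,.006)[:2] for u in range(355,386,3)])
```

```text
[[268.7, 259.9], [259.4, 261.9], [270.5, 264.0], [261.0, 266.1], [272.5, 268.6], [262.7, 271.0]]
scene-wrist (array([ 0.58772505, -0.13600001,  0.02934786]), np.float64(0.0009782182228543536)) scene-top (array([ 0.58650441, -0.13737416,  0.0283577 ]), np.float64(0.0015640175189125351))
top windows [ 0.58656978 -0.13819747  0.028     ]
0.2729922649088148
right [ 0.97395426  0.22674455  0.58861625 -0.18008016] 0.22873385
left [ 0.92739135  0.37409255  0.5556213  -0.01508194] 0.38341808
bot [ 0.22753687 -0.9737695   0.46821356 -0.15330052] -1.3412489
```

Run:
```python
from h import *
to([.4816,-.1191,.10],.231)
```

```text
shift [ 0.0234 -0.0063  0.2204] rot [-0.0002  0.0006 -0.0299]
```

Scaled: 0.22 m / 0.8 = 0.275, 0.205 m / 0.8 = 0.2563, -0.03 rad / 6.2832 = -0.0048.

```bash
python3 inch.py '[[[0.0288,-0.0075,0.0438,0,0,-0.0048],[0.0288,-0.0075,0.0875,0,0,-0.0048],[0.0288,-0.0075,0.1313,0,0,-0.0048],[0.0288,-0.0075,0.175,0,0,-0.0048],[0.0288,-0.0075,0.2188,0,0,-0.0048],[0.0288,-0.0075,0.2563,0,0,-0.0048],[0.0288,-0.0075,0.275,0,0,-0.0048],[0.0288,-0.0075,0.275,0,0,-0.0048],[0.0288,-0.0075,0.275,0,0,-0.0048]]]' 0.070
python3 - <<'E'
from h import *
c=cap('wrist','w2.png');np.savez('w2.npz',**c);s=telemetry.observe();print(s['position'],s['ee_rot'],s['width'],s['contact_force'])
E
```

```text
time_s: 1.98
position: [0.4809, -0.1206, 0.1007]
ee_rot: [-3.141, 0.001, 0.228]
contact_force: [-0.2, -0.7, -0.5]
width: 0.07
gripper_force: 0.0
[ 0.48160108 -0.12071901  0.10163329] [ 3.14106435e+00 -5.20831498e-04  2.28493835e-01] 0.07011787914077264 [-0.02630213  0.33169067 -0.44961512]
```

View pics/w2.png

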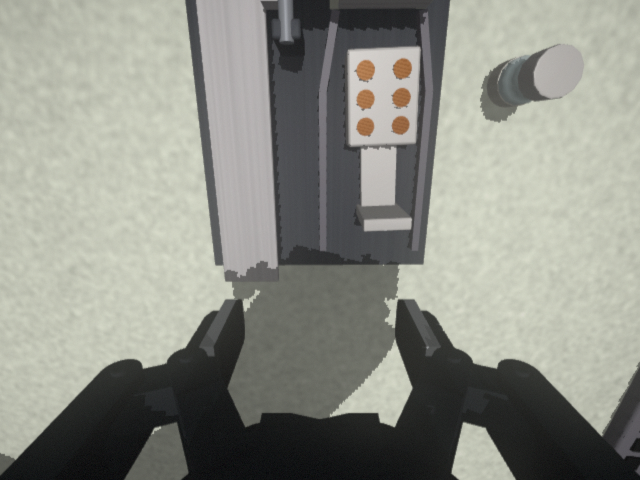

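From closer up the lane is clear: the tab top is at (386,222), the windows are centred at (384,98), the base's near edge is on row 265, and the fingertips are at about (234,300) and (405,300).

Run:
```python
from h import *
c=dict(np.load('w2.npz')); P=cloud(c)
O=np.array([.6363,-.1217]); R=Ro.from_euler('z',.231).as_matrix()[:2,:2]
Q=P.copy(); Q[...,:2]=(P[...,:2]-O)@R
rd=lambda p:((np.array(p)[:2]-O)@R).round(4)
ow=orange(c,(340,425,45,145)); W=np.array([ray(c,*p,.028) for p in ow]); print(len(ow),'cass',rd(W.mean(0)))
d=W[0]+W[1]-W[-2]-W[-1];print('yaw rel',np.arctan2(d[1],d[0])-.231)
for u in (290,310,410): print('bottom',rd(ray(c,u,265,.006)))
print('right',[rd(ray(c,*p,.006)) for p in ((424,263),(436,130))])
print('tab top rear L,R',[rd(ray(c,*p,.051)) for p in ((364,231),(411,228))])
s=telemetry.observe();print('tcp',rd(s['position']))
for u,v in [(238,305),(235,303),(241,320),(402,305),(405,303),(399,320),(430,320),(210,320),(385,225),(240,200),(230,100)]: print(u,v,Q[v,u].round(4))
# extreme fingertip points from the depth map
F=Q[290:420,180:470].reshape(-1,3); zz=c['z_map'][290:420,180:470].ravel(); F=F[(zz>0)&(zz<.24)&(F[:,2]>.055)]
for a in (F[F[:,1]>.035],F[F[:,1]<.035]): print('finger',a.min(0).round(4),a.max(0).round(4))
```

```text
6 cass [-0.0504 -0.0025]
yaw rel 0.03864742434883142
bottom [-0.1701  0.0601]
bottom [-0.1702  0.0443]
bottom [-0.1704 -0.0347]
right [array([-0.1687, -0.0456]), array([-0.0692, -0.0443])]
tab top rear L,R [array([-0.1286,  0.009 ]), array([-0.1268, -0.0201])]
tcp [-0.1504  0.0364]
238 305 [-0.1396  0.0715  0.1235]
235 303 [-0.1393  0.073   0.1223]
241 320 [-0.149   0.0717  0.1202]
402 305 [-0.1394  0.0016  0.1243]
405 303 [-1.395e-01 -1.000e-04  1.223e-01]
399 320 [-0.149   0.0014  0.1205]
430 320 [-0.1425 -0.0085  0.131 ]
210 320 [-0.1428  0.0817  0.1301]
385 225 [-0.1249 -0.004   0.0506]
240 200 [-0.1117  0.088   0.037 ]
230 100 [-0.052   0.0894  0.0363]
finger [-0.1617  0.0352  0.1147] [-0.1317  0.0857  0.1899]
finger [-0.1622 -0.0122  0.1146] [-0.1315  0.035   0.1898]
```

Scaled: 0.035 m / 0.8 = 0.0438, 0.02 m / 0.8 = 0.025.

```bash
python3 inch.py '[[[0,0,0.025,0,0,0],[0,0,0.0438,0,0,0],[0,0,0.0438,0,0,0]]]'; python3 inch.py '[[[0,0,0.0063,0,0,0],[0,0,0.0113,0,0,0],[0,0,0.0113,0,0,0]]]'; python3 inch.py '[[[0,0,0.005,0,0,0],[0,0,0.0063,0,0,0],[0,0,0.0063,0,0,0]]]'
```

```text
time_s: 2.28
position: [0.4811, -0.12, 0.0651]
ee_rot: [-3.141, 0.001, 0.229]
contact_force: [-0.3, -0.6, -1.4]
width: 0.07
gripper_force: 0.0
time_s: 2.53
position: [0.4818, -0.12, 0.0571]
ee_rot: [3.141, -0.001, 0.23]
contact_force: [-0.4, -0.1, -0.6]
width: 0.0699
gripper_force: 0.0
time_s: 2.78
position: [0.4815, -0.1197, 0.0517]
ee_rot: [-3.142, -0.0, 0.23]
contact_force: [0.7, 0.1, -0.1]
width: 0.0702
gripper_force: 0.0
```

Scaled: 0.003 m / 0.8 = 0.0038.

```bash
for i in 1; do python3 inch.py '[[[0,0,0.0038,0,0,0],[0,0,0.0038,0,0,0]]]' | grep -E 'pos|contact'; python3 inch.py '[[[0,0,0.0038,0,0,0],[0,0,0.0038,0,0,0]]]'| grep -E 'pos|contact'; python3 inch.py '[[[0,0,0.0038,0,0,0],[0,0,0.0038,0,0,0]]]'| grep -E 'pos|contact'; done
```

```text
position: [0.4814, -0.1197, 0.0484]
contact_force: [-0.5, 0.1, 0.5]
position: [0.4814, -0.1197, 0.0452]
contact_force: [-0.7, 0.6, 0.2]
position: [0.4813, -0.1197, 0.0422]
contact_force: [0.1, 0.2, -1.0]
```

Run:
```python
from h import *
O=np.array([.6363,-.1217]); R=Ro.from_euler('z',.231).as_matrix()[:2,:2]
c=cap('wrist','w3.png'); Q=cloud(c); Q[...,:2]=(Q[...,:2]-O)@R
m=(abs(Q[...,0]+.08)<.015)&(Q[...,1]>.06)&(Q[...,1]<.108)&(Q[...,2]>.01)
p=Q[m]; print(len(p),np.polyfit(p[:,1],p[:,2],1),p[:,2].mean())
print(telemetry.observe()['contact_force'])
```

```text
5720 [0.0042376  0.03571684] 0.036075421213673096
[-0.96390903 -0.18954429  0.34328766]
```

View pics/w3.png

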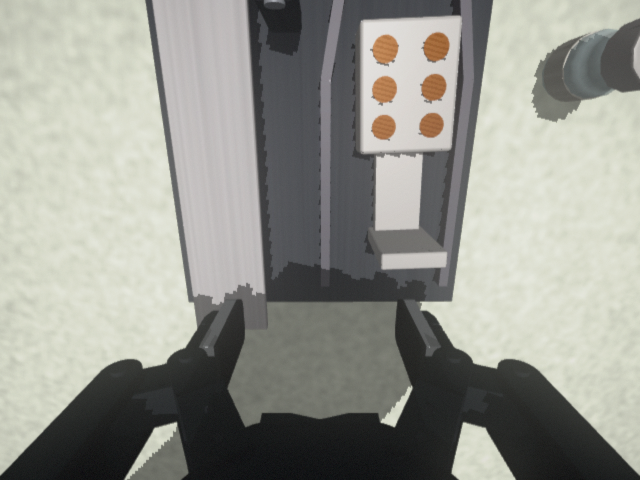

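The flap is still shut (flat plate, z 36 mm) and the tips have not reached it. I'll check the tip height from the scene camera.

Run:
```python
from h import *
c=cap('scene'); cv2.imwrite('pics/s3.png',cv2.resize(cv2.cvtColor(c['image'][170:340,200:380],cv2.COLOR_RGB2BGR),None,fx=3.4,fy=3.4,interpolation=2))
O=np.array([.6363,-.1217]); R=Ro.from_euler('z',.231).as_matrix()[:2,:2]
Q=cloud(c); Q[...,:2]=(Q[...,:2]-O)@R
for y0,y1 in((.06,.1),(-.02,.01)):
    m=(Q[...,0]>-.17)&(Q[...,0]<-.136)&(Q[...,1]>y0)&(Q[...,1]<y1)&(Q[...,2]>.039); p=Q[m]; print(len(p),p[p[:,2].argsort()][:6].round(4))
```

```text
981 [[-0.1524  0.0704  0.039 ]
 [-0.1569  0.0691  0.039 ]
 [-0.1459  0.091   0.0391]
 [-0.1504  0.0749  0.0395]
 [-0.1564  0.0666  0.0399]
 [-0.1519  0.0712  0.0571]]
862 [[-0.1493 -0.0059  0.0586]
 [-0.1413 -0.0025  0.0608]
 [-0.1393 -0.0005  0.0618]
 [-0.1394 -0.0051  0.0628]
 [-0.14   -0.0002  0.0641]
 [-0.1443 -0.0016  0.0642]]
```

View pics/s3.png

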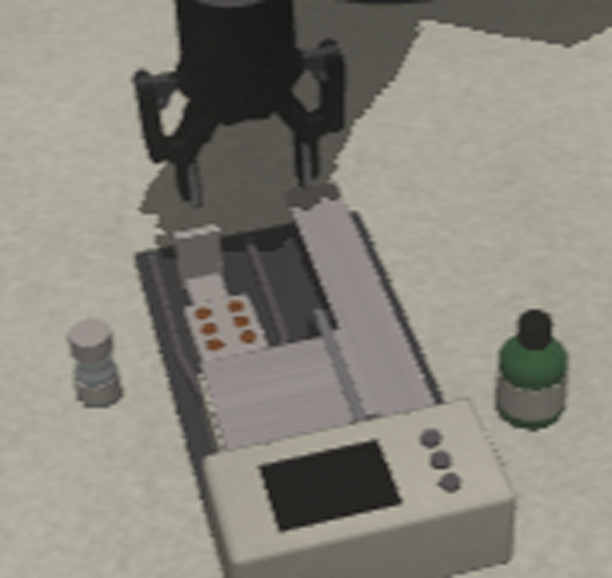

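The scene crop shows both tips still well above the plate. Depth puts them at about z 58 mm with the TCP at 42 mm, so when spread open they sit roughly 16 mm behind the TCP. I'll continue down under force watch.

```bash
python3 - <<'E'
from h import *
c=dict(np.load('w2.npz')); P=cloud(c); z=P[410:470,270:360,2]-.1016; d=c['z_map'][410:470,270:360]; print('body low z rel TCP',z[(d>0)].min(),np.percentile(z[d>0],5))
E
python3 inch.py '[[[0,0,0.0088,0,0,0],[0,0,0.015,0,0,0],[0,0,0.015,0,0,0]]]' | grep -E 'pos|contact'; python3 inch.py '[[[0,0,0.0038,0,0,0],[0,0,0.0038,0,0,0]]]'| grep -E 'pos|contact'; python3 inch.py '[[[0,0,0.0038,0,0,0],[0,0,0.0038,0,0,0]]]'| grep -E 'pos|contact'
```

```text
body low z rel TCP -0.1035459773331823 -0.10127322171640289
position: [0.4809, -0.1195, 0.0295]
contact_force: [-0.4, -0.1, -0.1]
position: [0.4813, -0.1197, 0.0272]
contact_force: [0.4, 0.7, -0.1]
position: [0.4814, -0.1197, 0.0243]
contact_force: [-0.2, 1.1, -0.2]
```

Scaled: 0.003 m / 0.8 = 0.0038.

```bash
python3 inch.py '[[[0,0,0.0038,0,0,0],[0,0,0.0038,0,0,0]]]' | grep -E 'pos|contact'; python3 inch.py '[[[0,0,0.0038,0,0,0],[0,0,0.0038,0,0,0]]]'| grep -E 'pos|contact'; python3 inch.py '[[[0,0,0.0038,0,0,0],[0,0,0.0038,0,0,0]]]'| grep -E 'pos|contact'
python3 - <<'E'
from h import *
O=np.array([.6363,-.1217]); R=Ro.from_euler('z',.231).as_matrix()[:2,:2]
c=cap('wrist','w4.png'); np.savez('w4.npz',**c); Q=cloud(c); Q[...,:2]=(Q[...,:2]-O)@R
m=(abs(Q[...,0]+.08)<.015)&(Q[...,1]>.06)&(Q[...,1]<.108)&(Q[...,2]>.01)
p=Q[m]; print(len(p),np.polyfit(p[:,1],p[:,2],1),p[:,2].mean())
E
```

```text
position: [0.4817, -0.1199, 0.0215]
contact_force: [0.4, 0.2, 3.2]
position: [0.482, -0.1203, 0.0188]
contact_force: [-0.4, -1.9, 7.4]
position: [0.4823, -0.1204, 0.0161]
contact_force: [0.8, -2.7, 9.9]
6584 [-0.25901461  0.04941454] 0.02874726263499528
```

Scaled: 0.0065 m / 0.8 = 0.0081, 0.003 m / 0.8 = 0.0038.

```bash
python3 inch.py '[[[0,0,0.0038,0,0,0],[0,0,0.0081,0,0,0],[0,0,0.0081,0,0,0]]]' | grep -E 'pos|contact'
cat > fl.py <<'E'
from h import *
O=np.array([.6363,-.1217]); R=Ro.from_euler('z',.231).as_matrix()[:2,:2]
c=cap('wrist'); Q=cloud(c); Q[...,:2]=(Q[...,:2]-O)@R
s=telemetry.observe(); x=(s['position'][:2]-O)@R
m=(abs(Q[...,0]-x[0]-.07)<.02)&(Q[...,1]>.062)&(Q[...,1]<.108)&(Q[...,2]>.01)
p=Q[m]; print('theta',np.arctan(-np.polyfit(p[:,1],p[:,2],1)[0]),len(p),'tcp',x.round(4),s['position'][2],'yaw',s['ee_rot'][2],'F',(s['contact_force']).round(1),'t',s['time_s'])
ow=orange(c,(300,520,0,260)); ow=[o for o in ow if abs(Q[int(o[1]),int(o[0]),1])<.02]
if len(ow)>=2: W=(np.array([ray(c,*q,.028)[:2] for q in ow])-O)@R; print('win',W.round(4).tolist())
m=(Q[...,2]>.047)&(Q[...,2]<.056)&(abs(Q[...,1])<.022)&(Q[...,0]>x[0])&(Q[...,0]<x[0]+.06); print('tab top x',np.percentile(Q[m][:,0],[2,98]).round(4),'y',np.percentile(Q[m][:,1],[2,98]).round(4),m.sum())
cv2.imwrite('pics/wl.png',cv2.cvtColor(c['image'],cv2.COLOR_RGB2BGR))
E
python3 fl.py
```

```text
position: [0.4823, -0.12, 0.0095]
contact_force: [1.9, 1.0, 8.0]
theta 0.509023682800485 6503 tcp [-0.1494  0.037 ] 0.009614023014098187 yaw 0.2297631500635593 F [1.5 1.4 9.1] t 4.8167
win [[-0.0339, -0.013], [-0.0347, 0.0091], [-0.0499, -0.0136], [-0.0507, 0.0084], [-0.0659, -0.0142], [-0.0668, 0.0078]]
tab top x [-0.1464 -0.1199] y [-0.019   0.0095] 2599
```

Scaled: 0.04 m / 0.8 = 0.05, 0.035 m / 0.8 = 0.0438.

```bash
python3 inch.py '[[[0.0063,0,0,0,0,0],[0.0125,0,0,0,0,0],[0.0188,0,0,0,0,0],[0.025,0,0,0,0,0],[0.0313,0,0,0,0,0],[0.0375,0,0,0,0,0],[0.0438,0,0,0,0,0],[0.05,0,0,0,0,0],[0.05,0,0,0,0,0]]]' | grep -E 'pos|contact'; python3 fl.py
```

```text
position: [0.5204, -0.11, 0.0091]
contact_force: [-1.3, 4.3, 4.7]
theta 0.5102252745959361 6681 tcp [-0.1102  0.038 ] 0.009123516045805382 yaw 0.23034842349493645 F [-0.3  3.4  4.5] t 5.6167
win [[-0.0034, -0.013], [-0.0042, 0.009], [-0.0195, -0.0136], [-0.0203, 0.0084], [-0.0355, -0.0142], [-0.0363, 0.0079]]
tab top x [-0.1074 -0.0894] y [-0.0188  0.0096] 2452
```

Scaled: 0.03 m / 0.8 = 0.0375, 0.02 m / 0.8 = 0.025.

```bash
python3 inch.py '[[[0.0063,0,0,0,0,0],[0.0125,0,0,0,0,0],[0.0188,0,0,0,0,0],[0.025,0,0,0,0,0],[0.0313,0,0,0,0,0],[0.0375,0,0,0,0,0],[0.0375,0,0,0,0,0]]]' | grep -E 'pos|contact'; python3 fl.py
```

```text
position: [0.5496, -0.1031, 0.0091]
contact_force: [-1.6, 3.0, 5.0]
theta 0.6491494290884452 5986 tcp [-0.0802  0.0379] 0.009119339579338356 yaw 0.23035332164994426 F [-1.7  4.4  5.2] t 6.25
tab top x [-0.0775 -0.0592] y [-0.0187  0.0096] 2464
```

View pics/wl.png

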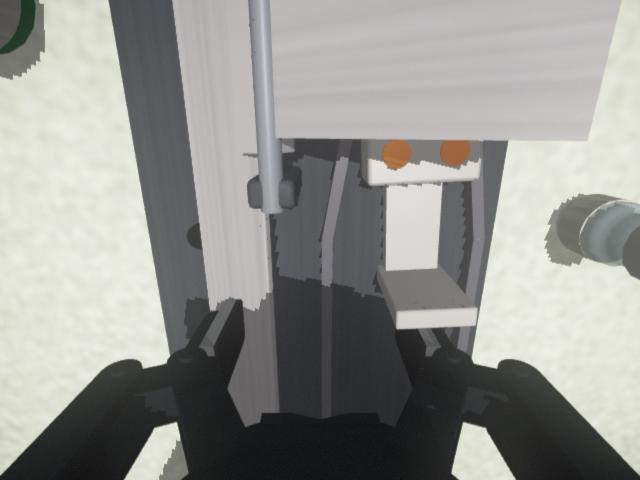

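The flap is open and the block is entering under the raised cover, with the last windows at (397,154) and (455,152). The tab is against the right finger, and the hinge post at (272,190) is clear of the left finger.

Scaled: 0.024 m / 0.8 = 0.03, 0.02 m / 0.8 = 0.025.

```bash
python3 inch.py '[[[0.0063,0,0,0,0,0],[0.0125,0,0,0,0,0],[0.0188,0,0,0,0,0],[0.025,0,0,0,0,0],[0.03,0,0,0,0,0],[0.03,0,0,0,0,0]]]' | grep -E 'pos|contact';python3 inch.py '[[[0.0038,0,0,0,0,0],[0.0038,0,0,0,0,0]]]' | grep -E 'pos|contact'; python3 inch.py '[[[0.0025,0,0,0,0,0],[0.0025,0,0,0,0,0]]]' | grep -E 'pos|contact'; python3 fl.py
```

```text
position: [0.5729, -0.0977, 0.0091]
contact_force: [-1.9, 3.4, 6.0]
position: [0.5754, -0.097, 0.0091]
contact_force: [-2.9, 3.0, 6.3]
position: [0.5767, -0.0966, 0.0091]
contact_force: [-6.5, 2.3, 7.9]
theta 0.7820977919168574 5976 tcp [-0.0522  0.038 ] 0.009072476932976529 yaw 0.22980141012161348 F [-7.   3.7  7.3] t 7.1333
tab top x [-0.0491 -0.0313] y [-0.0185  0.0098] 2433
```

Scaled: 0.0015 m / 0.8 = 0.0019.

```bash
python3 inch.py '[[[0.0019,0,0,0,0,0],[0.0019,0,0,0,0,0],[0.0019,0,0,0,0,0],[0.0019,0,0,0,0,0]]]' | grep -E 'pos|contact'; python3 fl.py
```

```text
position: [0.5768, -0.0965, 0.0089]
contact_force: [-14.4, -0.1, 11.1]
theta 0.7831025712937568 5965 tcp [-0.0521  0.0381] 0.008967200447326618 yaw 0.22918345665517625 F [-14.2   0.4  11.4] t 7.5167
tab top x [-0.0493 -0.0313] y [-0.0183  0.01  ] 2462
```

View pics/wl.png

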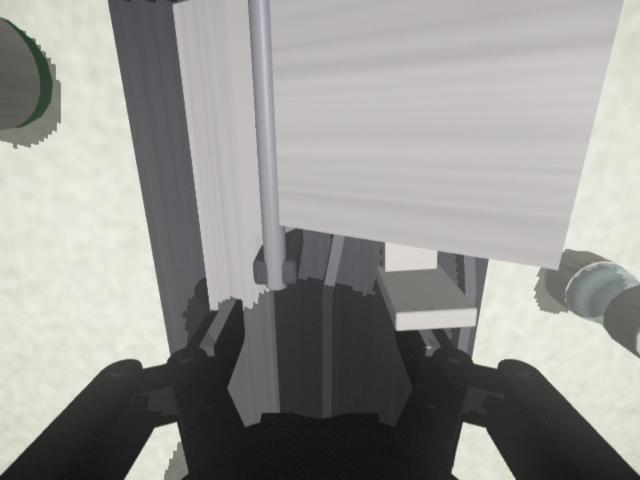

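The push stopped firmly at about 14 N with the tab face at about x -41 mm, so the cassette is home within calibration, and the cover is still up. I'll back off first, then rise.

Scaled: -0.18 m / 0.8 = -0.225, -0.14 m / 0.8 = -0.175.

```bash
python3 inch.py '[[[-0.005,0,0,0,0,0],[-0.01,0,0,0,0,0],[-0.01,0,0,0,0,0],[-0.01,0,-0.0075,0,0,0],[-0.01,0,-0.015,0,0,0],[-0.01,0,-0.0225,0,0,0],[-0.01,0,-0.0375,0,0,0],[-0.01,0,-0.075,0,0,0],[-0.025,0,-0.125,0,0,0],[-0.0375,0,-0.175,0,0,0],[-0.0375,0,-0.225,0,0,0],[-0.0375,0,-0.225,0,0,0],[-0.0375,0,-0.225,0,0,0]]]'
python3 fl.py
```

```text
time_s: 8.6
position: [0.5512, -0.1043, 0.1918]
ee_rot: [3.139, -0.004, 0.23]
contact_force: [0.6, -0.3, -1.3]
width: 0.0701
gripper_force: 0.0
theta 0.09470321790570284 2149 tcp [-0.0795  0.0369] 0.18998972088620017 yaw 0.22971726087482036 F [-0.5  0.4  0.1] t 8.65
tab top x [-0.0407 -0.0321] y [-0.0187  0.0098] 339
```

View pics/wl.png

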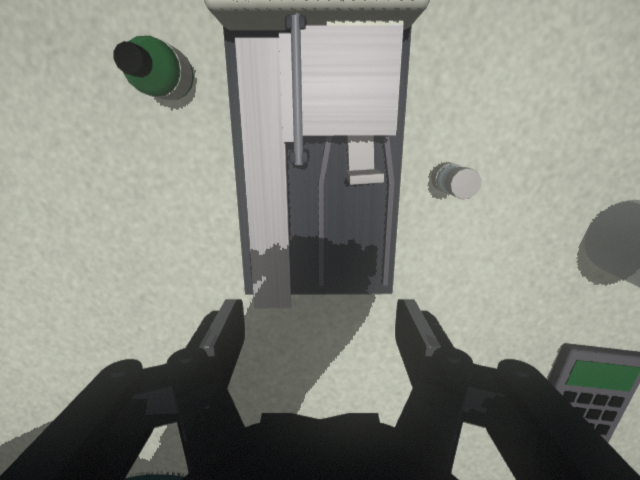

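The flap looks shut over the tail, with the tab at (366,180) in front of it and both bystanders in place. A last numeric check follows.

Run:
```python
from h import *
O=np.array([.6363,-.1217]); R=Ro.from_euler('z',.231).as_matrix()[:2,:2]
c=cap('wrist'); Q=cloud(c); Q[...,:2]=(Q[...,:2]-O)@R
for n,b in(('plate',(-.12,-.05,.07,.1,.01)),('cover',(.01,.06,-.02,.035,.03))):
    m=(Q[...,0]>b[0])&(Q[...,0]<b[1])&(Q[...,1]>b[2])&(Q[...,1]<b[3])&(Q[...,2]>b[4]);p=Q[m];print(n,np.polyfit(p[:,1],p[:,2],1).round(4),p[:,2].mean().round(4))
rd=lambda p:((np.array(p)[:2]-O)@R).round(4)
print('tab rear top',[rd(ray(c,*p,.051)) for p in((350,185),(383,184))],'base bottom',rd(ray(c,330,294,.006)))
```

```text
plate [1.9569 0.0598] 0.2302
cover [0.0013 0.0475] 0.0476
tab rear top [array([-0.0423,  0.0104]), array([-0.0414, -0.018 ])] base bottom [-0.1702  0.0251]
```

```bash
python3 -c "
from cell import manip, eyes, telemetry, job_done
print(job_done())"
```

```text
the job is handed in; nothing more can be done
None
```

I handed the job in: the cassette was pushed home against a firm stop at about 14 N while the flap was held open, at an estimated reader x of 36–37 mm (limits 33–43). The flap then shut over the tail and the arm moved clear; the hand-in returned no verdict.

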